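# Line the bench supplies up by height

### The arm

A 6-joint arm with a two-finger parallel gripper is mounted at the origin on a cart in front of the work surface, level with it; the furniture and walls round the work are solid. World frame = base frame: x ahead of the robot, y to its left, z up, the work surface at z = 0. Lengths are in mm, angles in rad, forces in N, time in s.
With the tool pointing down it reaches from about 300 to 775 mm from the base axis. Payload 14.6 kg.
Tool frame: the origin (TCP) lies midway between the tips of the shut fingers; the grasp point (between the pads) lies 19 mm behind it; z points along the fingers, y is the line along which they close (so a half turn about z gives the same grasp; the last joint's range is limited). The gripper opens to 94 mm and grips with 3 to 60 N. Pads are 16 mm wide; open, the fingers measure 119 mm over their backs; the gripper's body (75 mm by 177 mm) begins 78 mm behind the grasp point.
Start: joints at [-1.189, 0.3, 1.521, -0, 1.321, -0.067], TCP at [238.628, -495.526, 205.446] pointing down, gripper open.
Joint ranges: [-3.03, 3.03], [-0.79, 2.21], [0.23, 2.52], [-1.04, 4.18], [0, 3.07], [-2.55, 2.55]. Speed limits (rad/s): [2.22, 2.22, 2.57, 3.14, 3.14, 3.14].

### API

Orientations are given as a unit quaternion [x, y, z, w].
In Python, from rig import state, cams, sign_off gives the robot as it stands.
- The arm moves only by the shell command python3 -m inch 'ROWS' [OPENING] [FORCE]. ROWS is text: rows parted by semicolons, each of 6 numbers parted by spaces: the shift along the world's x, y, z in cm, then the turn, a rotation vector about the world's x, y, z in rad. In form: tx ty tz ax ay az; .... A call has 1 to 12 rows; each row shifts and turns the commanded pose from where the row before left it; what a row does not reach is not made up. A row lasts 1/10 s, in which the tool goes at most 50 mm and 8.59 degrees, less where a joint would pass 70% of its speed; a pose out of reach is approached as far as the arm can. A call with a gripper value outside its range is refused whole. OPENING is the opening, from 0 (shut) to 1 (fully open), set as the call begins (- or left out, the last holds). The fingers move at their own pace and stop on an object; FORCE is the grip in N (left out, the last holds). Time passes only in rows, so rows that do not move let the fingers close. It gives the time, the measured TCP pose, the force, the opening and the grip force at its end, in the units of the state.
- state(): the state, without advancing time (a new reading comes with each control period).
- cams.grab_frame(name): name is "side" or "top"; returns a dict with "image" (400x640x3 uint8, red, green, blue), "depth" (400x640 float32, mm along the optical axis (not along the pixel's ray), 0 where there is no reading), "fx", "fy", "cx", "cy" (pixels), "rvec" (rotation vector, rad) and "tvec" (3), from world to camera coordinates, as OpenCV has them. Camera axes: x right, y down, z forward; pixel columns grow to the right and rows downward; lengths in mm; the calibration is good to about 2 mm. A picture is of the moment at which its call begins.
- sign_off(): hands the job in; it is judged then, once.
The state is a dict: "time": time; "q": joint angles; "dq": joint speeds; "effort": joint torques, N m; "tool_pos": TCP position; "ee_rot": TCP orientation; "contact_force": force on the tool from outside, world axes, zero at the start; "torque": the same for the moment, N m; "grip_width": finger opening in mm; "grasp_force": force on a finger pad.
Only numpy, scipy, OpenCV 4.12 (cv2) and the standard library are available. Lean on these libraries where they do the work, as an engineer would, in place of code of your own. Each camera call takes 0.05 s, during which the arm holds its last target. There are 200 camera calls.

### The job

Stand the strip vial, the dropper bottle, the blue-and-white box and the pink dish on the four round rests of the board, one centred on each rest and each the same way up as it stands now, in order of height: the tallest next to the dark upright post at one end of the board, the shortest farthest from it. Leave the grey tally counter where it lies.

Things in the scene. Friction and masses are not known exactly. Their poses are not given: they have to be found in the camera images.
- strip_vial: White upright cylindrical vial with a shut flip cap, 106 mm tall, body 41 mm across, cap 43 mm across from 96 mm up (with a small hinge tab, 48 mm in all); about 45 g. Origin: centre of its underside, z up.
- dropper_bottle: Small glass dropper bottle with a black cap and teat, 88 mm tall in all; glass body 28 mm across up to 48 mm high, collar 16 mm across up to 58 mm, teat 11 mm across above. About 75 g. Origin: centre of its underside, z up.
- box: Small blue and white printed carton lying flat, 45 mm along its x, 75 mm along its y, 40 mm high; about 50 g. Origin: centre of its underside, z up. It counts as 40 mm tall, and stays on this underside. May be turned either way on its rest; with its long side along the board it leaves most room.
- dish: Shallow round dish with pink content and fixed clear lid, 58 to 61 mm across, 16 mm high (14 mm to grip), about 18 g. Origin: centre of its underside, z up.
- rest_1: One of four identical round dark rests, 72 mm across, 2 mm thick, in a row 85 mm apart from centre to centre on a flat aluminium board (385 x 90 mm, 8 mm high, fixed, no raised rim). Origin: centre of its underside, 8 mm above the worktop; its top is 10 mm above the worktop. The number in its name says nothing of its place in the row.
- rest_2: One of four identical round dark rests, 72 mm across, 2 mm thick, in a row 85 mm apart from centre to centre on a flat aluminium board (385 x 90 mm, 8 mm high, fixed, no raised rim). Origin: centre of its underside, 8 mm above the worktop; its top is 10 mm above the worktop. The number in its name says nothing of its place in the row.
- rest_3: One of four identical round dark rests, 72 mm across, 2 mm thick, in a row 85 mm apart from centre to centre on a flat aluminium board (385 x 90 mm, 8 mm high, fixed, no raised rim). Origin: centre of its underside, 8 mm above the worktop; its top is 10 mm above the worktop. The number in its name says nothing of its place in the row.
- rest_4: One of four identical round dark rests, 72 mm across, 2 mm thick, in a row 85 mm apart from centre to centre on a flat aluminium board (385 x 90 mm, 8 mm high, fixed, no raised rim). Origin: centre of its underside, 8 mm above the worktop; its top is 10 mm above the worktop. The number in its name says nothing of its place in the row.
- end_post: Dark steel post, 47 mm tall, 21 mm across at its rounded head, standing on the board at one end of the row, in line with the rests, 52 mm from the centre of the nearest rest; fixed. Origin: centre of its foot, 8 mm above the worktop. It marks the tall end, which may be the left or the right one; the other end has only a low bar, 6 mm high.
- counter: Grey round tally counter with a wire finger loop, lying among the loose things; 53 x 83 x 22 mm. Not to be moved. Origin: centre of its underside, z up. A microscope (0.39 m tall, its eyepieces reaching to 0.49 m ahead of the robot) stands straight ahead, between the board on the left and the loose things on the right: carry things past close to the robot.
There are look-alikes about, which are no part of the job. Leave any yellow look-alike of the dropper_bottle alone.

How it is judged (in metres and radians):
At the end, for the whole second after the job is handed in: Each of the four things stands the same way up as at the start (within 0.12 rad) and at rest with its origin within 14 mm of the centre of a rest, released; counted from the post the order is strip vial, dropper bottle, box, dish; the tally counter lies within 25 mm of where it was ((horizontal distance between strip_vial and rest_1 below 0.014 m or horizontal distance between strip_vial and rest_2 below 0.014 m or horizontal distance between strip_vial and rest_3 below 0.014 m or horizontal distance between strip_vial and rest_4 below 0.014 m) and horizontal distance between strip_vial and end_post between 0.022 and 0.082 m and angle between each of strip_vial, dropper_bottle, box, dish's own z axis and vertical below 0.12 rad and height (world z) of each of strip_vial, dropper_bottle, box, dish below 0.02 m and linear speed of each of strip_vial, dropper_bottle, box, dish below 0.02 m/s and angular speed of each of strip_vial, dropper_bottle, box, dish below 0.2 rad/s and (horizontal distance between dropper_bottle and rest_1 below 0.014 m or horizontal distance between dropper_bottle and rest_2 below 0.014 m or horizontal distance between dropper_bottle and rest_3 below 0.014 m or horizontal distance between dropper_bottle and rest_4 below 0.014 m) and horizontal distance between dropper_bottle and end_post between 0.107 and 0.167 m and (horizontal distance between box and rest_1 below 0.014 m or horizontal distance between box and rest_2 below 0.014 m or horizontal distance between box and rest_3 below 0.014 m or horizontal distance between box and rest_4 below 0.014 m) and horizontal distance between box and end_post between 0.192 and 0.252 m and (horizontal distance between dish and rest_1 below 0.014 m or horizontal distance between dish and rest_2 below 0.014 m or horizontal distance between dish and rest_3 below 0.014 m or horizontal distance between dish and rest_4 below 0.014 m) and horizontal distance between dish and end_post between 0.277 and 0.337 m and distance of counter from where it was at the start of the episode below 0.025 m); the robot touches nothing.
It fails at once if the tally counter was moved (distance of counter from where it was at the start of the episode above 0.025 m).
It also fails if it takes over 115 s, if anything falls off the work surface, if the arm or the gripper's body presses on something with over 40 N, if the wrist force passes 120 N, or if a joint passes its speed limit or range.

## Working session

There is one attempt and no reset: what is moved stays moved. The work goes in short steps, Python scripts to look and compute and a shell command to move; the robot and the scene stay as the last step left them, time stands still between calls to the robot, and variables do not carry over. Pictures are saved under pics/ and viewed, at most 14 in all, crops included, and the job is handed in when it is done.

```bash
mkdir -p pics; cat > h.py <<'E'
import numpy as np,cv2
from rig import state,cams,sign_off
def grab(n,save=None):
    f=cams.grab_frame(n)
    if save: cv2.imwrite('pics/'+save,f["image"][:,:,::-1])
    return f
def ray(f,u,v,z):
    R=cv2.Rodrigues(np.array(f["rvec"],float))[0];t=np.array(f["tvec"],float).ravel()
    d=R.T@np.array([(u-f["cx"])/f["fx"],(v-f["cy"])/f["fy"],1]);c=-R.T@t
    return c+d*(z-c[2])/d[2]
def cloud(f):
    R=cv2.Rodrigues(np.array(f["rvec"],float))[0];t=np.array(f["tvec"],float).ravel()
    v,u=np.mgrid[0:400,0:640];d=f["depth"].astype(float)
    P=np.stack([(u-f["cx"])/f["fx"]*d,(v-f["cy"])/f["fy"]*d,d],-1)
    W=(P-t)@R; W[d==0]=np.nan
    return W
E
python3 - <<'E'
from h import *
import pickle
F={n:grab(n,n+'0.png') for n in("top","side")}
pickle.dump(F,open('f0.pkl','wb'))
for n,f in F.items():
    R=cv2.Rodrigues(np.array(f["rvec"],float))[0];print(n,-R.T@np.array(f["tvec"]).ravel(),f["fx"])
print(state())
E
```

```text
top [ 296.71102977   31.25857276 1190.85014017] 387.59680076494845
side [-41.4698735  798.08910345 919.81690036] 406.68932154894975
{'time': 0.1, 'q': array([-1.18862545e+00,  3.00421945e-01,  1.52151248e+00, -9.26159905e-07,
        1.32070001e+00, -6.66148505e-02]), 'dq': array([-0.00013972, -0.00025366, -0.00136865,  0.00024964, -0.00075665,
       -0.00085084]), 'effort': array([ 1.49989999e-03, -5.32643294e+01, -3.53285122e+01,  7.09995534e-02,
        2.34946684e-02, -6.59221951e-05]), 'tool_pos': array([ 238.5319937 , -495.32377897,  204.94231279]), 'ee_rot': array([ 9.74929225e-01,  2.22514571e-01, -8.22876058e-05, -5.14350309e-04]), 'contact_force': array([ 0.24153949,  0.62587275, -0.15871247]), 'torque': array([ 0.01694324,  0.0233424 , -0.02264002]), 'grasp_force': 0.0, 'grip_width': 94.04875241123405}
```

View pics/top0.png

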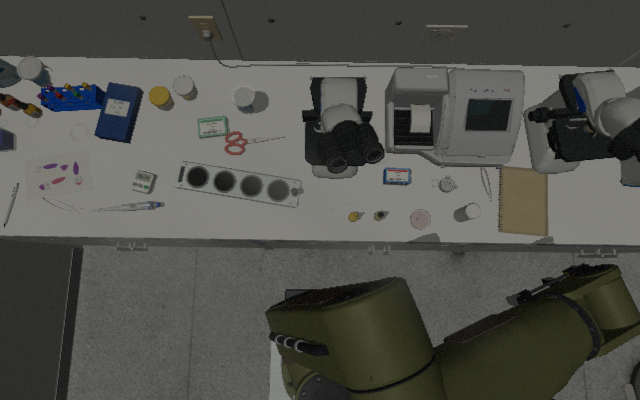

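View pics/side0.png

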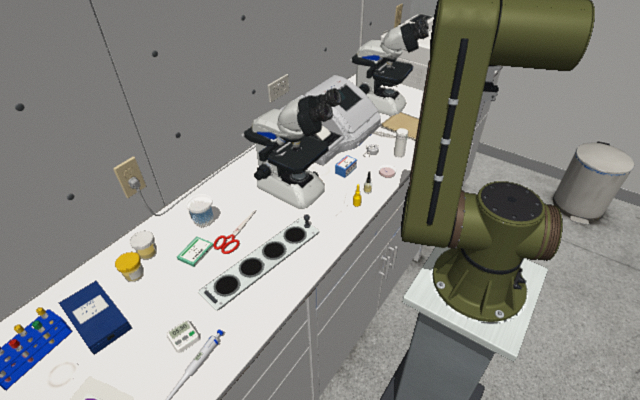

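Top view: rests at (197,176), (224,181), (251,186) and (278,190), with the post at (299,191), so the right end is the tall end. Loose things:
- **Vial:** (471,211). Look-alikes: white pots at (184,86), (243,97), (31,68).
- **Dropper bottle:** dark one at (379,215). Look-alike: yellow one at (354,216), to be left alone.
- **Box:** blue and white at (397,176). Look-alikes: green and white box at (212,127), dark blue box at (118,112).
- **Dish:** pink at (421,218).
- **Counter:** (447,184).

```bash
python3 - <<'E'
from h import *
import pickle
F=pickle.load(open('f0.pkl','rb'))
f=F["top"];W=cloud(f)
reg=np.zeros((400,640),bool);reg[165:236,335:498]=1
m=(reg&(W[...,2]>7)).astype(np.uint8)
n,l,s,c=cv2.connectedComponentsWithStats(m)
for i in range(1,n):
    if s[i,4]<6: continue
    P=W[l==i];zm=np.percentile(P[:,2],97);T=P[P[:,2]>zm-6]
    r=cv2.minAreaRect(P[:,:2].astype(np.float32))
    print(c[i].round(1),s[i,4],'z',zm.round(1),'top ctr',((T.max(0)+T.min(0))/2).round(1),T[:,:2].mean(0).round(1),'all',((P.max(0)+P.min(0))/2)[:2].round(1),np.ptp(P,0)[:2].round(),'rect',np.round(r[0]),np.round(r[1]),round(r[2],1))
g=cv2.cvtColor(f["image"],cv2.COLOR_RGB2GRAY)
m=np.zeros_like(g);m[155:210,175:305]=(g[155:210,175:305]<70)
n,l,s,c=cv2.connectedComponentsWithStats(m)
for i in range(1,n):
    if s[i,4]>15: print('dark',c[i].round(1),s[i,4],ray(f,*c[i],10).round(1))
hsv=cv2.cvtColor(f["image"],cv2.COLOR_RGB2HSV)
cr=lambda im,x,y,w,h,k:cv2.resize(im[y:y+h,x:x+w],None,fx=k,fy=k,interpolation=cv2.INTER_CUBIC)
a=cr(f["image"],340,160,160,75,5)
b=cr(F["side"]["image"],325,120,110,95,5)
b=cv2.copyMakeBorder(b[:225*5][:,:],0,0,0,250,cv2.BORDER_CONSTANT)
o=np.vstack([a,b]);o=cv2.resize(o,None,fx=.7,fy=.7)
print(o.shape);cv2.imwrite('pics/c0.png',o[:600,:,::-1])
E
```

```text
[345.5 170.7] 289 z 351.9 top ctr [507.  -24.  350.7] [510.7 -24.7] all [547.4 -53.4] [98. 86.] rect [554. -48.] [ 51. 128.] 42.4
[468.7 165.6] 123 z 42.1 top ctr [ 602.2 -461.    40.6] [ 602.1 -474.1] all [ 603.4 -440.8] [ 10. 183.] rect [ 601. -441.] [183.   9.] 88.6
[396.5 175.8] 429 z 44.3 top ctr [ 567.7 -215.1   42.3] [ 566.5 -215.7] all [ 567.2 -215.7] [47. 75.] rect [ 567. -216.] [74. 46.] 88.6
[446.4 183.9] 218 z 25.1 top ctr [ 545.1 -374.8   23.3] [ 545.1 -373.7] all [ 549.2 -367.1] [52. 79.] rect [ 546. -367.] [50. 73.] 16.6
[488.8 181.7] 6 z 10.1 top ctr [ 556.2 -509.1    8.7] [ 557.1 -509.6] all [ 556.2 -509.1] [13.  3.] rect [ 556. -510.] [13.  3.] 12.6
[467.4 212.4] 351 z 109.0 top ctr [ 452.9 -415.2  106.9] [ 451.3 -414.9] all [ 451.9 -415.1] [43. 42.] rect [ 451. -415.] [42. 42.] 17.5
[420.2 218.9] 324 z 19.5 top ctr [ 436.9 -290.1   17.8] [ 435.6 -289.6] all [ 437.2 -289.5] [59. 61.] rect [ 436. -290.] [60. 60.] 80.2
[378.6 215.5] 81 z 87.4 top ctr [ 443.  -160.    86.3] [ 442.7 -160. ] all [ 442.4 -158.3] [27. 24.] rect [ 442. -158.] [28. 22.] 18.6
[353.3 216.4] 80 z 85.6 top ctr [439.  -82.5  84.3] [438.6 -82.9] all [438.4 -83.2] [26. 27.] rect [439. -83.] [27. 25.] 70.5
dark [180.8 173.9] 50 [565.9 452.1  10. ]
dark [196.9 176.6] 328 [558.2 401.5  10. ]
dark [223.8 181.1] 315 [545.3 317.3  10. ]
dark [250.8 185.6] 298 [532.1 233.2  10. ]
dark [277.8 190.2] 289 [519.2 149.   10. ]
dark [294.8 192. ] 20 [514.2  96.2  10. ]
(595, 560, 3)
```

View pics/c0.png

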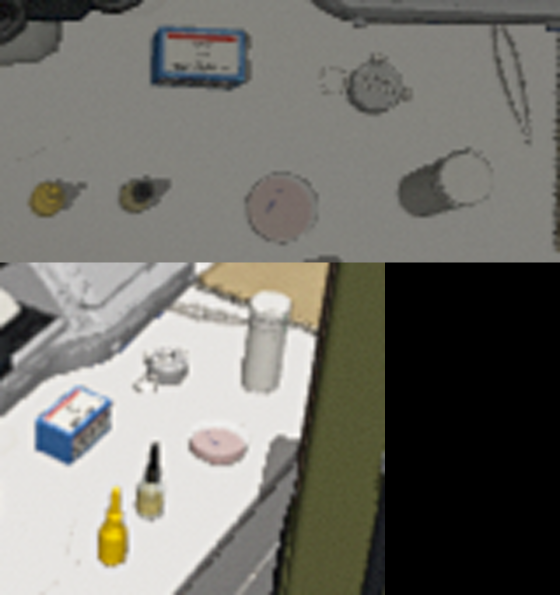

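The crop confirms the choices: dark-teat bottle at (379,215), with the yellow look-alike to its left; blue box; pink dish; tall white vial. Heights (42, 19, 107, 87 mm) and the 85 mm rest pitch agree with the description. Next I check the clearance around the box and the microscope.

```bash
python3 - <<'E'
from h import *
import pickle
f=pickle.load(open('f0.pkl','rb'))["top"];W=cloud(f)[:235].reshape(-1,3)
W=W[~np.isnan(W[:,0])]
for y in range(120,-560,-40):
    s=W[(abs(W[:,1]-y)<20)&(W[:,0]<800)]
    print(y,[ (h,int(s[s[:,2]>h,0].min()) if (s[:,2]>h).any() else None) for h in(50,95,150,250)])
f=pickle.load(open('f0.pkl','rb'))["top"]
hsv=cv2.cvtColor(f["image"],cv2.COLOR_RGB2HSV);C=cloud(f)
P=C[185:198,285:305].reshape(-1,3);P=P[P[:,2]>25];print('post',np.median(P,0),len(P),P[:,:2].min(0),P[:,:2].max(0))
E
```

```text
120 [(50, 506), (95, None), (150, None), (250, None)]
80 [(50, 506), (95, 577), (150, 577), (250, None)]
40 [(50, 533), (95, 533), (150, 533), (250, 533)]
0 [(50, 497), (95, 497), (150, 497), (250, 497)]
-40 [(50, 500), (95, 500), (150, 500), (250, 500)]
-80 [(50, 433), (95, 521), (150, 521), (250, 521)]
-120 [(50, 522), (95, 522), (150, 522), (250, 522)]
-160 [(50, 437), (95, None), (150, None), (250, None)]
-200 [(50, 643), (95, 780), (150, 781), (250, None)]
-240 [(50, 641), (95, 780), (150, 781), (250, None)]
-280 [(50, 640), (95, 781), (150, 781), (250, None)]
-320 [(50, 618), (95, 663), (150, 745), (250, None)]
-360 [(50, 605), (95, 642), (150, 714), (250, None)]
-400 [(50, 430), (95, 430), (150, 720), (250, None)]
-440 [(50, 432), (95, 432), (150, 727), (250, None)]
-480 [(50, 605), (95, 639), (150, 727), (250, None)]
-520 [(50, 602), (95, 642), (150, 720), (250, None)]
post [510.63792535  96.44063902  51.68405099] 35 [503.85734734  87.68396221] [519.65909006 105.86146281]
```

```bash
python3 -m inch '2.67 1 0 0 0 0.14;2.67 1 0 0 0 0.14;2.67 1 0 0 0 0.14;2.67 1 0 0 0 0.14;2.67 1 0 0 0 0.14;2.67 1 0 0 0 0.14;2.67 1 0 0 0 0.14;2.67 1 0 0 0 0.14;0 0 0 0 0 0;0 0 0 0 0 0' 1 15; python3 -c "
from h import *
from scipy.spatial.transform import Rotation as R
s=state();print(s['tool_pos'],R.from_quat(s['ee_rot']).as_matrix(),s['q'])"
```

```text
time: 1.1
tool_pos: [452.2, -415.3, 204.9]
ee_rot: [0.708, 0.706, -0.0, -0.001]
contact_force: [-0.3, -0.3, 1.1]
grip_width: 93.9
grasp_force: 0.0
[ 452.17992386 -415.26239551  204.87462927] [[ 3.03588618e-03  9.99995052e-01 -8.23685147e-04]
 [ 9.99995191e-01 -3.03536285e-03  6.35865048e-04]
 [ 6.33361719e-04 -8.25611599e-04 -9.99999459e-01]] [-8.02449687e-01  4.44865693e-01  1.32503225e+00 -1.53385897e-04
  1.37272436e+00 -7.99383796e-01]
```

```bash
python3 -m inch '0 0 -4 0 0 0;0 0 -4 0 0 0;0 0 -4 0 0 0;0 0 -3 0 0 0;0 0 -1.4 0 0 0;0 0 0 0 0 0;0 0 0 0 0 0'; python3 -m inch '0 0 0 0 0 0;0 0 0 0 0 0;0 0 0 0 0 0;0 0 0 0 0 0;0 0 0 0 0 0;0 0 0 0 0 0;0 0 0 0 0 0;0 0 0 0 0 0;0 0 0 0 0 0;0 0 0 0 0 0' 0 12;  python3 -m inch '0 0 2 0 0 0;0 0 4 0 0 0;0 0 4 0 0 0;0 0 4 0 0 0;0 0 1 0 0 0;0 0 0 0 0 0'
```

```text
time: 1.8
tool_pos: [452.4, -416.3, 43.0]
ee_rot: [0.708, 0.706, -0.0, 0.001]
contact_force: [0.3, 0.6, 1.2]
grip_width: 93.8
grasp_force: 0.0
time: 2.8
tool_pos: [452.2, -415.5, 41.4]
ee_rot: [0.708, 0.706, -0.0, -0.0]
contact_force: [0.3, -0.0, 1.3]
grip_width: 42.8
grasp_force: 12.0
time: 3.4
tool_pos: [452.6, -415.9, 192.8]
ee_rot: [0.708, 0.706, -0.0, 0.001]
contact_force: [-0.4, 0.2, -0.7]
grip_width: 43.1
grasp_force: 12.0
```

```bash
python3 -m inch '-1 1.5 0 0 0 0;-2 2 0 0 0 0;-2.2 2.5 0 0 0 0;-2.5 3 0 0 0 0;-2.5 3 0 0 0 0;0 4 0 0 0 0;0 4 0 0 0 0;0 4 0 0 0 0;0 4 0 0 0 0;0 4 0 0 0 0;0 4 0 0 0 0;0 4 0 0 0 0'; python3 -m inch '0 4 0 0 0 -0.03;0.4 3.5 0 0 0 -0.03;2 3 0 0 0 -0.03;3 2 0 0 0 -0.03;4 2 0 0 0 -0.032;4 1.5 0 0 0 0;2.5 0.4 0 0 0 0;1 0 0 0 0 0;0 0 0 0 0 0;0 0 0 0 0 0'
```

```text
time: 4.6
tool_pos: [349.2, -13.9, 189.9]
ee_rot: [0.708, 0.706, -0.001, -0.001]
contact_force: [0.3, 0.1, -0.7]
grip_width: 43.0
grasp_force: 12.0
time: 5.6
tool_pos: [518.2, 148.1, 190.7]
ee_rot: [0.76, 0.65, -0.001, -0.0]
contact_force: [-0.1, -0.5, 0.1]
grip_width: 43.1
grasp_force: 12.0
```

```bash
python3 -m inch '0 0 -2 0 0 0;0 0 -4 0 0 0;0 0 -4 0 0 0;0 0 -2 0 0 0;0 0 -1 0 0 0;0 0 -0.5 0 0 0;0 0 -0.4 0 0 0;0 0 0 0 0 0;0 0 0 0 0 0';python3 -m inch '0 0 0 0 0 0;0 0 0 0 0 0;0 0 0 0 0 0;0 0 0 0 0 0;0 0 0 0 0 0;0 0 0 0 0 0' 0.8;python3 -m inch '0 0 2 0 0 0;0 0 4 0 0 0;0 0 4 0 0 0;0 0 4 0 0 0;0 0 2 0 0 0'
```

```text
time: 6.5
tool_pos: [519.6, 148.5, 53.3]
ee_rot: [0.759, 0.651, 0.001, 0.0]
contact_force: [-0.6, -0.0, -0.3]
grip_width: 43.1
grasp_force: 12.0
time: 7.1
tool_pos: [519.2, 148.5, 52.5]
ee_rot: [0.759, 0.651, 0.0, 0.0]
contact_force: [-0.2, -0.6, 0.4]
grip_width: 75.5
grasp_force: 0.0
time: 7.6
tool_pos: [519.9, 148.6, 216.1]
ee_rot: [0.759, 0.651, 0.002, 0.001]
contact_force: [-0.6, 0.9, -0.8]
grip_width: 75.0
grasp_force: 0.0
```

```bash
python3 -m inch '-2 0 0 0 0 0;-3 -1 0 0 0 0;-4 -2 0 0 0 0;-4 -3 0 0 0 0;-3 -4 0 0 0 0;-1 -4 0 0 0 0;0 -4 0 0 0 0;0 -4 0 0 0 0;0.4 -3 0 0 0 0;3 -3 0 0 0 0;4 -2 0 0 0 0;2 -0.8 0 0 0 0' 1; python3 -m inch '0 0 0 0 0 0;0 0 0 0 0 0'
```

```text
time: 8.8
tool_pos: [445.0, -161.3, 212.1]
ee_rot: [0.76, 0.65, 0.0, 0.0]
contact_force: [0.4, 0.2, 0.4]
grip_width: 94.0
grasp_force: 0.0
time: 9.0
tool_pos: [442.8, -159.3, 212.0]
ee_rot: [0.759, 0.651, -0.0, -0.0]
contact_force: [-0.6, -0.2, 0.3]
grip_width: 94.1
grasp_force: 0.0
```

```bash
python3 - <<'E'
from h import *
f=grab("top");C=cloud(f);s=f["image"][175:205,262:312]
P=C[165:200,255:300].reshape(-1,3);P=P[P[:,2]>95];print('vial',((P.max(0)+P.min(0))/2),len(P),state()['tool_pos'])
f2=grab("side");o=cv2.resize(f2["image"][110:330,180:440],None,fx=2.5,fy=2.5);cv2.imwrite('pics/s1.png',o[:,:,::-1])
E
```

```text
vial [519.9350995  147.32424495 109.23267874] 197 [ 442.63476762 -159.14973671  212.35162839]
```

View pics/s1.png

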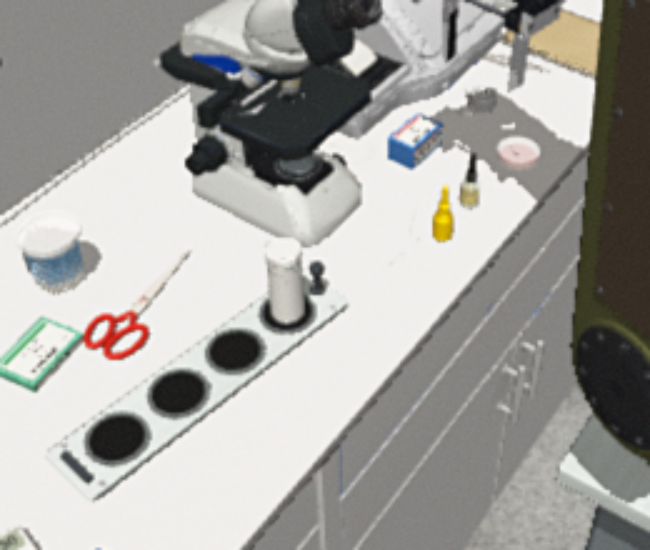

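The side view shows the vial upright on the rest beside the post, near (285,285), with the bottles, box and dish untouched. Now the bottle.

```bash
python3 -m inch '0 0 -3 0 0 0;0 0 -4 0 0 0;0 0 -4 0 0 0;0 0 -4 0 0 0;0 0 -3 0 0 0;0 0 -1.5 0 0 0;0 0 -0.5 0 0 0;0 0 0 0 0 0;0 0 0 0 0 0'; python3 -m inch '0 0 0 0 0 0;0 0 0 0 0 0;0 0 0 0 0 0;0 0 0 0 0 0;0 0 0 0 0 0;0 0 0 0 0 0;0 0 0 0 0 0;0 0 0 0 0 0;0 0 0 0 0 0;0 0 0 0 0 0;0 0 0 0 0 0' 0 15;  python3 -m inch '0 0 2 0 0 0;0 0 4 0 0 0;0 0 4 0 0 0;0 0 4 0 0 0;0 0 2 0 0 0;0 0 0 0 0 0'
```

```text
time: 10.0
tool_pos: [443.7, -159.7, 13.6]
ee_rot: [0.759, 0.651, 0.0, 0.001]
contact_force: [0.5, 0.6, 0.2]
grip_width: 93.8
grasp_force: 0.0
time: 11.1
tool_pos: [443.2, -159.5, 12.4]
ee_rot: [0.759, 0.651, -0.0, -0.0]
contact_force: [0.0, -0.1, -0.6]
grip_width: 28.1
grasp_force: 15.0
time: 11.7
tool_pos: [444.2, -160.0, 175.1]
ee_rot: [0.759, 0.651, 0.001, 0.002]
contact_force: [-0.4, 0.3, -0.3]
grip_width: 27.4
grasp_force: 15.0
```

```bash
python3 -m inch '-2 0.5 0 0 0 0;-3 1.5 0 0 0 0;-3 2.5 0 0 0 0;-1.3 3.5 0 0 0 0;0 4 0 0 0 0;0 4 0 0 0 0;0 4 0 0 0 0;0 4 0 0 0 0;1 3.5 0 0 0 0;2 3 0 0 0 0;3 2.5 0 0 0 0;4 2 0 0 0 0'; python3 -m inch '4 2 0 0 0 0;3 1.5 0 0 0 0;1.2 0.75 0 0 0 0;0 0 0 0 0 0;0 0 -2 0 0 0;0 0 -4 0 0 0;0 0 -4 0 0 0;0 0 -3 0 0 0;0 0 -1.5 0 0 0;0 0 0 0 0 0;0 0 0 0 0 0'
```

```text
time: 12.9
tool_pos: [450.2, 192.1, 171.0]
ee_rot: [0.759, 0.651, -0.001, -0.0]
contact_force: [0.2, -0.5, -0.0]
grip_width: 27.8
grasp_force: 15.0
time: 14.0
tool_pos: [532.6, 233.0, 28.6]
ee_rot: [0.759, 0.651, 0.001, 0.0]
contact_force: [-0.1, 0.6, -0.6]
grip_width: 27.7
grasp_force: 15.0
```

```bash
python3 -m inch '0 0 -0.25 0 0 0;0 0 -0.2 0 0 0;0 0 0 0 0 0;0 0 0 0 0 0;0 0 0 0 0 0';python3 -m inch '0 0 0 0 0 0;0 0 0 0 0 0;0 0 0 0 0 0;0 0 0 0 0 0;0 0 0 0 0 0;0 0 0 0 0 0' 0.7;python3 -m inch '0 0 2 0 0 0;0 0 4 0 0 0;0 0 4 0 0 0;0 0 4 0 0 0;0 0 3 0 0 0;0 0 0 0 0 0'
```

```text
time: 14.5
tool_pos: [532.3, 233.0, 23.1]
ee_rot: [0.759, 0.651, 0.0, 0.0]
contact_force: [-0.8, -0.1, -0.4]
grip_width: 27.9
grasp_force: 15.0
time: 15.1
tool_pos: [532.2, 233.0, 22.9]
ee_rot: [0.759, 0.651, -0.0, -0.0]
contact_force: [-0.4, -0.5, -0.0]
grip_width: 65.5
grasp_force: 0.0
time: 15.7
tool_pos: [533.6, 233.5, 197.5]
ee_rot: [0.759, 0.651, 0.003, 0.001]
contact_force: [0.4, 0.1, -0.3]
grip_width: 65.5
grasp_force: 0.0
```

```bash
python3 -m inch '-2 0 0 0 0 0;-3 -0.5 0 0 0 0;-4 -1.5 0 0 0 0;-4 -2.5 0 0 0 0;-3 -3.5 0 0 0 0;-2.2 -4 0 0 0 0;0 -4 0 0 0 0;0 -4 0 0 0 0.03;0 -4 0 0 0 0.03;0 -4 0 0 0 0.03;0 -4 0 0 0 0.03;0 -4 0 0 0 0.01' 0.75; python3 -m inch '0 -4 0 0 0 0;1.5 -3 0 0 0 0;3 -1 0 0 0 0;4 -0.5 0 0 0 0;4 -0.35 0 0 0 0;4 0 0 0 0 0;3 0 0 0 0 0;2.2 0 0 0 0 0;0 0 0 0 0 0;0 0 0 0 0 0';python3 - <<'E'
from h import *
f=grab("top");C=cloud(f)
P=C[168:200,235:265].reshape(-1,3);P=P[P[:,2]>25];print('bottle',((P.max(0)+P.min(0))/2),P.max(0),len(P))
P=P[P[:,2]>85];print(P.mean(0));print(state()['tool_pos'],state()['q'])
E
```

```text
time: 16.9
tool_pos: [349.6, -128.6, 192.4]
ee_rot: [0.715, 0.699, -0.0, -0.0]
contact_force: [0.9, 0.6, -0.1]
grip_width: 70.5
grasp_force: 0.0
time: 17.9
tool_pos: [566.8, -215.3, 191.8]
ee_rot: [0.715, 0.699, -0.0, -0.001]
contact_force: [0.6, -0.7, -0.3]
grip_width: 70.3
grasp_force: 0.0
bottle [531.6710416  230.71382852  61.16012926] [545.00750705 244.62883127  96.97373451] 84
[531.48064724 230.31382477  92.60650568]
[ 566.50166569 -215.46822235  192.24729715] [-4.23841452e-01  4.36246652e-01  1.36676940e+00 -7.73284709e-05
  1.33978668e+00 -3.99773403e-01]
```

```bash
python3 -m inch '0 0 -3 0 0 0;0 0 -4 0 0 0;0 0 -4 0 0 0;0 0 -4 0 0 0;0 0 -2 0 0 0;0 0 -0.8 0 0 0;0 0 -0.4 0 0 0;0 0 0 0 0 0;0 0 0 0 0 0'; python3 -m inch '0 0 0 0 0 0;0 0 0 0 0 0;0 0 0 0 0 0;0 0 0 0 0 0;0 0 0 0 0 0;0 0 0 0 0 0;0 0 0 0 0 0;0 0 0 0 0 0' 0 15;  python3 -m inch '0 0 2 0 0 0;0 0 4 0 0 0;0 0 4 0 0 0;0 0 4 0 0 0;0 0 2 0 0 0;0 0 0 0 0 0'
```

```text
time: 18.85
tool_pos: [567.8, -215.8, 12.4]
ee_rot: [0.716, 0.699, 0.0, 0.001]
contact_force: [-0.9, 0.2, -0.4]
grip_width: 70.6
grasp_force: 0.0
time: 19.65
tool_pos: [567.3, -215.5, 11.2]
ee_rot: [0.716, 0.699, 0.0, 0.0]
contact_force: [-1.9, 0.6, 4.9]
grip_width: 44.7
grasp_force: 15.0
time: 20.25
tool_pos: [568.2, -215.9, 173.8]
ee_rot: [0.716, 0.699, 0.001, 0.002]
contact_force: [0.7, 0.1, -0.3]
grip_width: 44.8
grasp_force: 15.0
```

```bash
python3 -m inch '-2 0 0 0 0 0;-3 0 0 0 0 0;-4 0 0 0 0 0;-4 0.5 0 0 0 0;-4 1.5 0 0 0 0;-3 3 0 0 0 0;-1.7 4 0 0 0 0;0 4 0 0 0 0;0 4 0 0 0 0;0 4 0 0 0 0;0 4 0 0 0 0;0 4 0 0 0 0'; python3 -m inch '0 4 0 0 0 -0.03;0 4 0 0 0 -0.03;0 4 0 0 0 -0.03;1 3 0 0 0 -0.03;2 3 0 0 0 -0.01;3 3 0 0 0 0;4 2 0 0 0 0;4 0.8 0 0 0 0;3 0.47 0 0 0 0;2.5 0 0 0 0 0;0 0 0 0 0 0;0 0 0 0 0 0';python3 -m inch '0 0 -2 0 0 0;0 0 -4 0 0 0;0 0 -4 0 0 0;0 0 -3 0 0 0;0 0 -1.2 0 0 0;0 0 -0.4 0 0 0;0 0 0 0 0 0;0 0 0 0 0 0;0 0 0 0 0 0'
```

```text
time: 21.45
tool_pos: [349.3, 76.0, 169.7]
ee_rot: [0.716, 0.699, -0.001, -0.0]
contact_force: [1.0, -1.2, 0.2]
grip_width: 44.7
grasp_force: 15.0
time: 22.65
tool_pos: [544.6, 316.8, 168.8]
ee_rot: [0.76, 0.65, -0.001, -0.0]
contact_force: [0.5, 0.1, -1.1]
grip_width: 44.8
grasp_force: 15.0
time: 23.55
tool_pos: [545.8, 317.5, 26.4]
ee_rot: [0.759, 0.651, 0.001, 0.0]
contact_force: [0.3, 1.4, -0.9]
grip_width: 45.0
grasp_force: 15.0
```

```bash
python3 -m inch '0 0 -0.2 0 0 0;0 0 -0.2 0 0 0;0 0 0 0 0 0;0 0 0 0 0 0;0 0 0 0 0 0';python3 -m inch '0 0 0 0 0 0;0 0 0 0 0 0;0 0 0 0 0 0;0 0 0 0 0 0;0 0 0 0 0 0;0 0 0 0 0 0' 0.75;python3 -m inch '0 0 2 0 0 0;0 0 4 0 0 0;0 0 4 0 0 0;0 0 4 0 0 0;0 0 3 0 0 0;0 0 0 0 0 0'
```

```text
time: 24.05
tool_pos: [545.4, 317.2, 21.1]
ee_rot: [0.759, 0.651, 0.0, 0.0]
contact_force: [1.6, 0.2, 2.1]
grip_width: 44.7
grasp_force: 15.0
time: 24.65
tool_pos: [545.2, 317.2, 20.9]
ee_rot: [0.759, 0.651, -0.0, -0.0]
contact_force: [-0.7, -0.7, 0.9]
grip_width: 70.6
grasp_force: 0.0
time: 25.25
tool_pos: [546.6, 317.9, 195.9]
ee_rot: [0.759, 0.651, 0.004, 0.001]
contact_force: [-0.1, -0.5, -0.2]
grip_width: 70.4
grasp_force: 0.0
```

```bash
python3 -m inch '-2 0 0 0 0 0;-3 -0.5 0 0 0 0;-4 -1.5 0 0 0 0;-4 -2.5 0 0 0 0;-3 -3.5 0 0 0 0;-2 -4 0 0 0 0;-1.5 -4 0 0 0 0;0 -4 0 0 0 0;0 -4 0 0 0 0;0 -4 0 0 0 0;0 -4 0 0 0 0;0 -4 0 0 0 0' 1; python3 -m inch '0 -4 0 0 0 0;0 -4 0 0 0 0;0 -4 0 0 0 0;0 -4 0 0 0 0;1 -3.5 0 0 0 0;3 -3 0 0 0 0;3 -1.5 0 0 0 0;1.65 -0.7 0 0 0 0;0 0 0 0 0 0;0 0 0 0 0 0';python3 - <<'E'
from h import *
f=grab("top");C=cloud(f)
P=C[160:200,205:240].reshape(-1,3);P=P[P[:,2]>25];print('box',((P.max(0)+P.min(0))/2),cv2.minAreaRect(P[:,:2].astype(np.float32)),P.max(0),len(P))
print(state()['tool_pos'])
E
```

```text
time: 26.45
tool_pos: [349.6, -44.3, 190.5]
ee_rot: [0.759, 0.651, -0.0, -0.0]
contact_force: [0.7, 0.4, 0.1]
grip_width: 94.3
grasp_force: 0.0
time: 27.45
tool_pos: [436.1, -289.3, 190.0]
ee_rot: [0.759, 0.651, -0.0, -0.001]
contact_force: [-0.2, 0.4, -0.5]
grip_width: 94.1
grasp_force: 0.0
box [545.43567881 315.19621685  40.35906292] ((545.1412353515625, 315.799072265625), (76.82295227050781, 45.523155212402344), 80.87850189208984) [573.41552433 354.67484026  55.45019573] 419
[ 435.95958667 -289.31794136  190.45965978]
```

```bash
python3 -m inch '0 0 -3 0 0 0;0 0 -4 0 0 0;0 0 -4 0 0 0;0 0 -4 0 0 0;0 0 -2 0 0 0;0 0 -1 0 0 0;0 0 -0.5 0 0 0;0 0 -0.2 0 0 0;0 0 0 0 0 0;0 0 0 0 0 0'; python3 -m inch '0 0 0 0 0 0;0 0 0 0 0 0;0 0 0 0 0 0;0 0 0 0 0 0;0 0 0 0 0 0;0 0 0 0 0 0;0 0 0 0 0 0;0 0 0 0 0 0' 0 8;  python3 -m inch '0 0 2 0 0 0;0 0 4 0 0 0;0 0 4 0 0 0;0 0 4 0 0 0;0 0 2 0 0 0;0 0 0 0 0 0'
```

```text
time: 28.5
tool_pos: [437.1, -290.1, 4.9]
ee_rot: [0.759, 0.651, 0.0, 0.001]
contact_force: [0.0, -0.5, 0.5]
grip_width: 94.1
grasp_force: 0.0
time: 29.3
tool_pos: [436.7, -289.8, 3.9]
ee_rot: [0.759, 0.651, 0.0, -0.0]
contact_force: [-0.1, -0.2, 0.8]
grip_width: 57.9
grasp_force: 8.0
time: 29.9
tool_pos: [437.7, -290.5, 166.8]
ee_rot: [0.759, 0.651, 0.001, 0.003]
contact_force: [-1.0, 0.7, -0.6]
grip_width: 57.6
grasp_force: 8.0
```

```bash
python3 -m inch '-1 0.5 0 0 0 0;-2.5 1.5 0 0 0 0;-3 2.5 0 0 0 0;-2.15 3.5 0 0 0 0;0 4 0 0 0 0;0 4 0 0 0 0;0 4 0 0 0 0;0 4 0 0 0 0;0 4 0 0 0 0;0 4 0 0 0 0;0 4 0 0 0 0;0 4 0 0 0 0'; python3 -m inch '0 4 0 0 0 0;0 4 0 0 0 0;0 4 0 0 0 0;0.5 4 0 0 0 0;1.5 3.5 0 0 0 0;2.5 3 0 0 0 0;3 2 0 0 0 0;3.5 2 0 0 0 0;3.8 1.5 0 0 0 0;3.5 0.6 0 0 0 0;2.5 0.5 0 0 0 0;0 0 0 0 0 0';python3 -m inch '0 0 -2 0 0 0;0 0 -4 0 0 0;0 0 -4 0 0 0;0 0 -3 0 0 0;0 0 -1 0 0 0;0 0 -0.5 0 0 0;0 0 0 0 0 0;0 0 0 0 0 0;0 0 0 0 0 0'
```

```text
time: 31.1
tool_pos: [349.4, 111.7, 162.9]
ee_rot: [0.759, 0.651, -0.001, -0.0]
contact_force: [1.2, -0.6, -1.0]
grip_width: 57.6
grasp_force: 8.0
time: 32.3
tool_pos: [559.9, 400.6, 160.7]
ee_rot: [0.76, 0.65, -0.001, -0.0]
contact_force: [-0.2, 0.7, -0.4]
grip_width: 57.7
grasp_force: 8.0
time: 33.2
tool_pos: [558.7, 401.6, 20.5]
ee_rot: [0.759, 0.651, 0.001, 0.0]
contact_force: [-0.0, 0.1, -0.5]
grip_width: 57.7
grasp_force: 8.0
```

```bash
python3 -m inch '0 0 -0.3 0 0 0;0 0 -0.25 0 0 0;0 0 0 0 0 0;0 0 0 0 0 0;0 0 0 0 0 0;0 0 0 0 0 0'; python3 -m inch '0 0 0 0 0 0;0 0 0 0 0 0;0 0 0 0 0 0;0 0 0 0 0 0;0 0 0 0 0 0;0 0 0 0 0 0' 0.85;python3 -m inch '0 0 2 0 0 0;0 0 4 0 0 0;0 0 4 0 0 0;0 0 4 0 0 0;0 0 3 0 0 0;-3 -1 0 0 0 0;-4 -2 0 0 0 0;-4 -3 0 0 0 0;-4 -4 0 0 0 0;-3 -4 0 0 0 0;0 -4 0 0 0 0;0 -4 0 0 0 0'; python3 -m inch '0 -4 0 0 0 0;0 -4 0 0 0 0;0 -4 0 0 0 0;0 -4 0 0 0 0;0 -4 0 0 0 0;0 -2 0 0 0 0;0 0 0 0 0 0;0 0 0 0 0 0'; python3 - <<'E'
from h import *
f=grab("top");C=cloud(f)
cv2.imwrite('pics/t9.png',cv2.resize(f["image"][140:240,150:510],None,fx=2.2,fy=2.2)[:,:,::-1])
h=cv2.cvtColor(f["image"],cv2.COLOR_RGB2HSV)
P=C[160:196,180:212].reshape(-1,3);P=P[P[:,2]>18];print('dish',((P.max(0)+P.min(0))/2),np.ptp(P,0),P.max(0),len(P))
P=C[165:205,425:460].reshape(-1,3);P=P[P[:,2]>7];print('counter',((P.max(0)+P.min(0))/2))
g=grab("side");cv2.imwrite('pics/s9.png',cv2.resize(g["image"][110:330,180:440],None,fx=2.5,fy=2.5)[:,:,::-1])
E
```

```text
time: 33.8
tool_pos: [558.3, 401.2, 13.5]
ee_rot: [0.759, 0.651, 0.0, 0.0]
contact_force: [1.5, 0.1, 1.5]
grip_width: 57.4
grasp_force: 8.0
time: 34.4
tool_pos: [558.2, 401.2, 13.4]
ee_rot: [0.759, 0.651, -0.0, -0.0]
contact_force: [0.6, 0.2, -0.3]
grip_width: 80.0
grasp_force: 0.0
time: 35.6
tool_pos: [382.0, 184.7, 183.9]
ee_rot: [0.759, 0.651, 0.001, 0.0]
contact_force: [1.7, 0.6, 0.9]
grip_width: 79.6
grasp_force: 0.0
time: 36.4
tool_pos: [382.9, -34.1, 183.5]
ee_rot: [0.76, 0.65, 0.0, 0.0]
contact_force: [0.0, 0.4, 0.1]
grip_width: 79.9
grasp_force: 0.0
dish [558.29314709 397.33517718  36.922762  ] [ 61.32137717 104.776562    37.79592878] [588.95383568 449.72345818  55.82072639] 363
counter [ 552.02612398 -372.46712874   23.19160286]
```

View pics/s9.png

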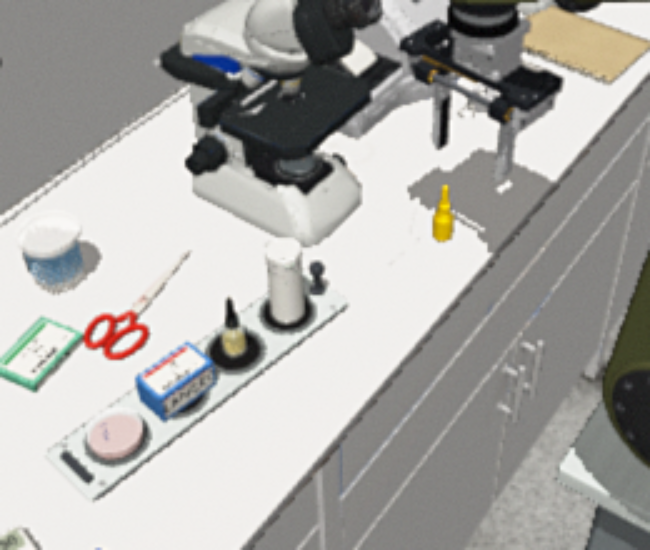

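View pics/t9.png

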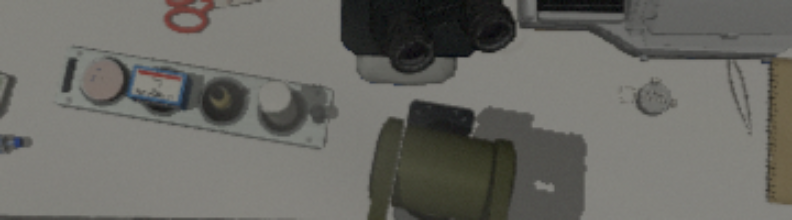

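The side view shows the vial, bottle, box and dish upright and centred on their rests, in order from the post (285,285 → 117,435). The top view shows the counter unmoved at (655,97) in the crop and the arm clear.

```bash
python3 -c "
from rig import sign_off
print(sign_off())"
```

```text
the job is handed in; nothing more can be done
None
```

The job is handed in, though the sign-off returned no verdict: from the post outwards, the strip vial, dropper bottle, box and dish stand upright on their rests, and the tally counter and yellow bottle were not touched.

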